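# Hold the panel box open

## Robot

A 7-joint arm with a two-finger parallel gripper is mounted at the origin on a cart in front of the work surface, level with it; the furniture and walls round the work are solid. World frame = base frame: x ahead of the robot, y to its left, z up, the work surface at z = 0. Lengths are in mm, angles in rad, forces in N, time in s.
With the tool pointing down it reaches from about 400 to 875 mm from the base axis. Payload 6.5 kg.
Tool frame: the origin (TCP) lies on the centre line of the jaws, within the pads' length; the fingertips stand 19 mm ahead of it and the grasp point (between the pads) is the TCP; z points along the fingers, y is the line along which they close (so a half turn about z gives the same grasp; the last joint's range is limited). The gripper opens to 88 mm and grips with 3 to 60 N. Pads are 18 mm wide; open, the fingers measure 123 mm over their backs; the gripper's body (75 mm by 187 mm) begins 45 mm behind the grasp point.
Start: joints at [1.182, 0.536, -0.004, 1.538, 0.003, 1.067, -0.071], TCP at [206.191, -616.421, 257.716] pointing down, gripper open.
Joint ranges: [-2.7, 2.7], [-0.37, 2.16], [-1.27, 1.26], [0.24, 2.4], [-1.31, 4.45], [0.19, 1.91], [-2.76, 2.76]. Speed limits (rad/s): [2.39, 2.39, 3.14, 3.14, 3.14, 3.14, 3.14].

## Interface

Orientations are given as a unit quaternion [x, y, z, w].
In Python, from cell import get_obs, viewer, robot gives the robot as it stands.
- The arm moves only by the shell command python3 -m crank 'ROWS' [FORCE]. ROWS is JSON, a list of rows, each a list of 7 numbers: the shift along the world's x, y, z in m, then the turn, a rotation vector about the world's x, y, z in units of 6 degrees (1.0 is 6 degrees), then the closure, from -1 (fully open) to 1 (shut). In form: [[tx, ty, tz, wx, wy, wz, fingers], ...]. A call has 1 to 20 rows; each row shifts and turns the commanded pose from where the row before left it; what a row does not reach is not made up. A row lasts 1/12 s, in which the tool goes at most 41.7 mm and 7.16 degrees, less where a joint would pass 70% of its speed; a pose out of reach is approached as far as the arm can. A call with a gripper value outside its range is refused whole. The fingers move at their own pace and stop on an object; FORCE is the grip in N (left out, the last holds). Time passes only in rows, so rows that do not move let the fingers close. It gives the time, the measured TCP pose, the force, the opening and the grip force at its end, in the units of the state.
- get_obs(): the state, without advancing time (a new reading comes with each control period).
- viewer.get_image(name): name is "scene" or "top" or "wrist"; returns (picture, depth): 420x560x3 uint8, red, green, blue; 420x560 float32, mm along the optical axis (not along the pixel's ray), 0 where there is no reading.
- viewer.calibration(name): a dict with "mtx" (3x3 intrinsics, pixels), "camera_from_world" (4x4, takes a point from world to camera coordinates). Camera axes: x right, y up, looking along -z (the intrinsics and any distortion apply to the point x, -y, -z); pixel columns grow to the right and rows downward; lengths in mm; the calibration is good to about 2 mm. A picture is of the moment at which its call begins: read the wrist's pose just before it. calibration takes no time and is no camera call; for the wrist camera it gives the pose at the moment of the call.
- robot.finish_job(): hands the job in; it is judged then, once.
The state is a dict: "t": time; "joints": joint angles; "qvel": joint speeds; "tau": joint torques, N m; "tcp_pos": TCP position; "ee_rot": TCP orientation; "wrist_force": force on the tool from outside, world axes, zero at the start; "torque": the same for the moment, N m; "finger_gap": finger opening in mm; "grip_force": force on a finger pad.
Only numpy, scipy, OpenCV 4.12 (cv2) and the standard library are available. Lean on these libraries where they do the work, as an engineer would, in place of code of your own. Each camera call takes 0.05 s, during which the arm holds its last target. There are 200 camera calls.

## Task

One of the two clear-lidded boxes on the bench holds the blue test panel: raise that box's lid by its black handle and finish still holding it half open, at 45 degrees, so that I can reach in; the lid falls shut if you let go. Handle it gently: the lid is light and its handle only glued on, so grip it with no more than 40 N and do not let it fall back. Keep the other box shut, and leave the panels and the things around where they are.

Things in the scene. Friction and masses are not known exactly. Their poses are not given: they have to be found in the camera images.
- lid_blue (a joint): angle of the lid of box_blue: 0 = shut, grows as the front edge swings up, 1.57 = upright; turns about the box's y axis through point hinge_blue. The hinge is free: the lid (clear pane, 160 x 170 x 6 mm, about 0.2 to 0.35 kg) falls shut when let go below 1.5
- handle_blue (a point): centre of the round black handle bar on the lid of box_blue; moves with the lid. Bar 10 mm thick, along the box's y, straight and free over 90 mm, on two posts near the lid's front edge, its centre 42 mm above the lid's top face. In the lid's frame 142 mm in front of the hinge axis and 48 mm above it; lid shut: 62 mm in front of the box's centre, 113 mm above the bench
- hinge_blue (a point): middle of the hinge axis of box_blue: 80 mm behind (+x of the box) the box's centre, 65 mm above the bench; fixed
- box_blue: grey steel panel box with a clear hinged lid, screwed to the bench; one of two alike. 160 mm deep (its x), 170 mm wide (its y), walls 65 mm high and 5 mm thick, floor 5 mm with a white liner; origin at the centre of its underside, x points from the front (handle side) to the hinge side, z up. It holds the blue test panel
- lid_red (a joint): angle of the lid of box_red: 0 = shut, grows as the front edge swings up, 1.57 = upright; turns about the box's y axis through point hinge_red. The hinge is free: the lid (clear pane, 160 x 170 x 6 mm, about 0.2 to 0.35 kg) falls shut when let go below 1.5
- handle_red (a point): centre of the round black handle bar on the lid of box_red; moves with the lid. Bar 10 mm thick, along the box's y, straight and free over 90 mm, on two posts near the lid's front edge, its centre 42 mm above the lid's top face. In the lid's frame 142 mm in front of the hinge axis and 48 mm above it; lid shut: 62 mm in front of the box's centre, 113 mm above the bench
- box_red: grey steel panel box with a clear hinged lid, screwed to the bench; one of two alike. 160 mm deep (its x), 170 mm wide (its y), walls 65 mm high and 5 mm thick, floor 5 mm with a white liner; origin at the centre of its underside, x points from the front (handle side) to the hinge side, z up. It holds the red test panel
- panel_blue: test panel with a blue coat, 34 x 70 x 8 mm, lying loose on the floor of box_blue; origin at the centre of its underside
- panel_red: test panel with a red coat, 34 x 70 x 8 mm, lying loose on the floor of box_red; origin at the centre of its underside
- tin: closed paint tin, 70 mm across, 82 mm high, standing on the bench; origin under its centre
- tape: roll of masking tape lying flat on the bench, 80 mm across, 19 mm high; origin under its centre
- beaker: small clear beaker, 60 mm across, 62 mm high, standing on the bench; origin under its centre
- jar: small jar of red pigment with a grey lid, 51 mm across, 70 mm high, standing on the bench; origin under its centre
- viscometer: fixed bench instrument on the right, an obstacle: black base plate 210 x 190 mm, 21 mm high; blue head 125 mm (x) x 118 mm (y) right above it, from 0.28 to 0.46 m above the bench; a lever bar beside the head (-y side) juts about 110 mm towards the robot. Origin on the bench under the head. Coming from the right, pass on its robot side (small x)

How it is judged (in metres and radians):
On the way:
1. the lid over the blue panel is raised off its box by the fingers, by at least 9 degrees (value of joint lid_blue above 0.15 rad and contact force between the fingers and lid_blue above 0.5 N), for 0.1 s.
At the end, for the whole second after the job is handed in: The lid over the blue panel stands still at 45 degrees, 6 either way, held by the robot's fingers; the other lid is shut (under 3 degrees); the panels and the things around are within 20 mm of where they were (value of joint lid_blue between 0.681 and 0.89 rad and velocity of joint lid_blue between -0.05 and 0.05 rad/s and contact force between the fingers and lid_blue above 0.5 N and value of joint lid_red below 0.05 rad and distance of each of tin, tape, beaker, jar, panel_blue, panel_red from where it was at the start of the episode below 0.02 m); the arm keeps its last pose, push and grip.
It fails at once if the lid or its handle is gripped or pushed with more than 90 N in all (the contacts of both fingers added up, so a grip of 40 N counts 80 N) (contact force between any of the fingers, the arm and lid_blue above 90 N).
It fails at once if the lid falls back (closing faster than 1.5 rad/s) (velocity of joint lid_blue below -1.5 rad/s).
It fails at once if the other box's lid is opened by more than 6 degrees (value of joint lid_red above 0.1 rad).
It fails at once if a panel or a thing nearby is moved by more than 20 mm (distance of any of tin, tape, beaker, jar, panel_blue, panel_red from where it was at the start of the episode above 0.02 m).
It also fails if it takes over 32 s, if anything falls off the work surface, if the arm or the gripper's body presses on something with over 40 N, if the wrist force passes 120 N, or if a joint passes its speed limit or range.

## Working session

There is one attempt and no reset: what is moved stays moved. The work goes in short steps, Python scripts to look and compute and a shell command to move; the robot and the scene stay as the last step left them, time stands still between calls to the robot, and variables do not carry over. Pictures are saved under pics/ and viewed, at most 10 in all, crops included, and the job is handed in when it is done.

```bash
mkdir -p pics; ls
python3 - <<'E'
from cell import get_obs, viewer
import cv2,numpy as np
for n in("scene","top"):
    p,d=viewer.get_image(n); cv2.imwrite(f"pics/{n}0.png",p[:,:,::-1]); np.savez(f"{n}0.npz",p=p,d=d)
    c=viewer.calibration(n); print(n,c["mtx"].tolist(),c["camera_from_world"].round(3).tolist(),[k for k in c])
o=get_obs();print(o)
E
```

```text
pics
scene [[504.13672613443964, 0.0, 275.18659162006094], [0.0, 504.13672613443964, 215.01204400168848], [0.0, 0.0, 1.0]] [[-0.775, -0.632, 0.023, 363.982], [0.391, -0.45, 0.803, -351.736], [-0.497, 0.631, 0.596, -1395.746], [0.0, 0.0, 0.0, 1.0]] ['mtx', 'camera_from_world']
top [[454.566577262493, 0.0, 276.65654260244105], [0.0, 454.566577262493, 209.28139514954188], [0.0, 0.0, 1.0]] [[-0.023, -0.999, -0.023, -82.145], [0.998, -0.024, 0.065, -562.592], [-0.065, -0.021, 0.998, -1299.541], [0.0, 0.0, 0.0, 1.0]] ['mtx', 'camera_from_world']
{'t': 0.1, 'joints': array([ 1.18180929,  0.53711407, -0.00445687,  1.5387428 ,  0.00259585,
        1.06729701, -0.0712148 ]), 'qvel': array([-9.72956413e-04, -6.49832631e-04, -7.56766520e-04, -3.37920448e-03,
        2.08590147e-03, -1.13992968e-04,  8.91874746e-05]), 'tau': array([ 3.08902316e-03, -5.72076201e+01,  9.94304381e-01, -2.52230716e+01,
       -5.61271340e-02,  1.34424912e-02,  3.09995835e-05]), 'tcp_pos': array([ 206.02588443, -615.94250436,  256.92344205]), 'ee_rot': array([ 9.86998346e-01,  1.60728529e-01, -1.75100800e-04, -7.57756955e-04]), 'wrist_force': array([ 0.76348689, -0.00349272,  0.87960783]), 'torque': array([-0.02026953, -0.0378785 ,  0.0084617 ]), 'grip_force': 0.0, 'finger_gap': 88.07792865400238}
```

View pics/top0.png

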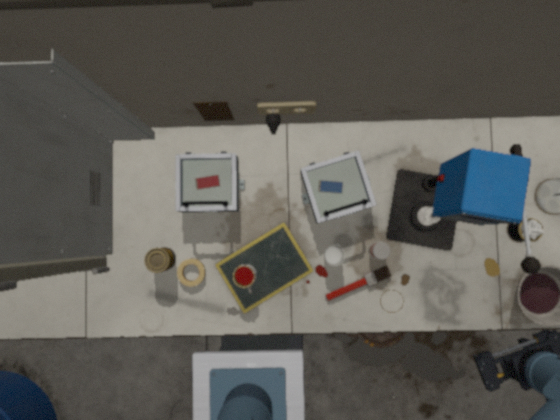

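View pics/scene0.png

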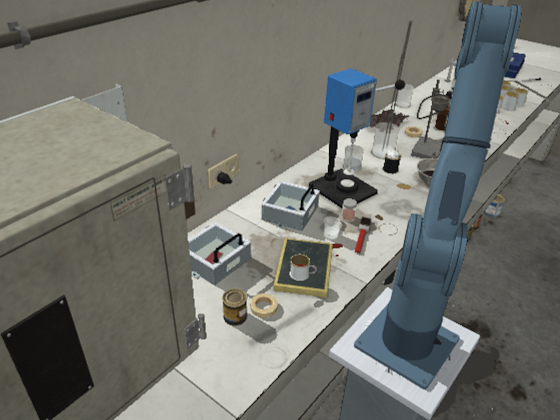

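The top view shows the blue panel at (330,187), in the right-hand box. Its handle runs from about (327,215) to (367,205). The red box is at (207,182), the beaker at (333,257), the jar at (380,250) and the viscometer head at (483,187).

```bash
cat > h.py <<'E'
import numpy as np,cv2
from cell import get_obs, viewer
def ray(c,u,v,z):
    K=c["mtx"];T=np.array(c["camera_from_world"]);R=T[:3,:3];t=T[:3,3]
    d=R.T@np.array([(u-K[0,2])/K[0,0],-(v-K[1,2])/K[1,1],-1.]);o=-R.T@t
    return o+d*(z-o[2])/d[2]
def bars(p,roi,thr,minA=30):
    u0,v0,u1,v1=roi;g=p[v0:v1,u0:u1].max(2)
    n,l,s,_=cv2.connectedComponentsWithStats((g<thr).astype(np.uint8))
    out=[]
    for i in range(1,n):
        if s[i,4]>=minA:
            yx=np.argwhere(l==i)[:,::-1].astype(np.float32)+[u0,v0]
            out.append((s[i,4],cv2.minAreaRect(yx.astype(np.float32))))
    return out
E
python3 - <<'E'
from h import *
z=np.load("top0.npz");p,d=z["p"],z["d"];c=viewer.calibration("top")
for thr in(40,55,70):
  for a,r in bars(p,(305,190,382,228),thr):
    b=cv2.boxPoints(r);b=b[np.argsort(b[:,0])];e1=b[:2].mean(0);e2=b[2:].mean(0)
    P=ray(c,*r[0],113);A=ray(c,*e1,113);B=ray(c,*e2,113)
    print(thr,a,r,P.round(1),A.round(1),B.round(1),np.degrees(np.arctan2(*(A-B)[:2])))
# box from depth edges: outer light walls at z=71
for uv in [(303,164),(357,153),(374,206),(317,222)]: print(uv,ray(c,*uv,68).round(1))
for n,uv in dict(beaker=(333,257),jar=(381,249)).items(): print(n,ray(c,*uv,65).round(1))
for uv in [(245,275),(483,187)]: print(ray(c,*uv,100 if uv[0]<300 else 460).round(1))
cv2.imwrite("pics/crop.png",cv2.resize(p[140:280,290:450,::-1],None,fx=5,fy=5*.8,interpolation=cv2.INTER_CUBIC))
E
```

```text
55 66 ((345.55291748046875, 207.16748046875), (3.1618785858154297, 43.31272506713867), 72.47443389892578) [ 555.4 -282.1  113. ] [ 539.2 -226.4  113. ] [ 571.5 -337.8  113. ] -16.16566245307975
70 102 ((345.5982360839844, 207.31106567382812), (3.463010549545288, 45.21989440917969), 72.47443389892578) [ 555.  -282.2  113. ] [ 538.1 -224.1  113. ] [ 571.8 -340.4  113. ] -16.165701103806498
(303, 164) [ 682.4 -173.2   68. ]
(357, 153) [ 709.3 -324.9   68. ]
(374, 206) [ 559.7 -366.7   68. ]
(317, 222) [ 519.1 -207.7   68. ]
beaker [ 421.4 -249.3   65. ]
jar [ 440.4 -382.1   65. ]
[379.8  -7.9 100. ]
[ 564.4 -499.4  460. ]
```

View pics/crop.png

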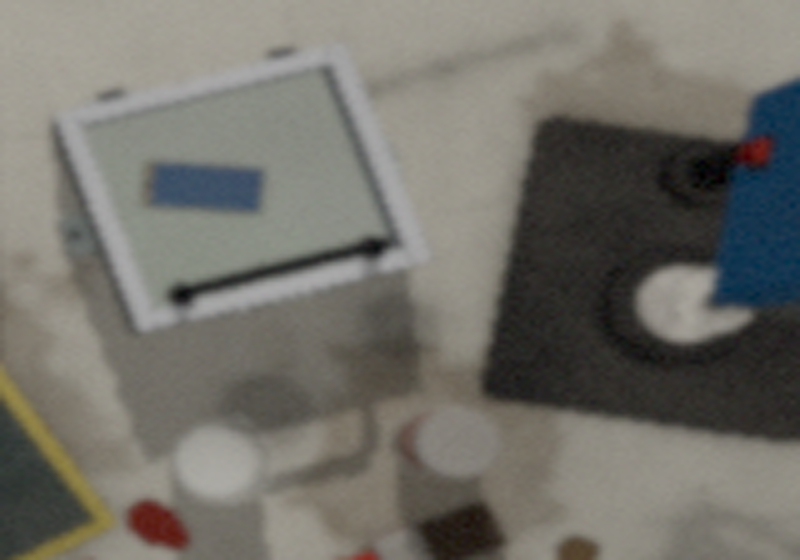

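The crop confirms it: the handle bar runs from (180,295) to (378,245), i.e. centre ≈ (555,-282) mm, with the box yaw at about 15°. The beaker and jar stand in front of the box and are low. I'll pass the viscometer on the robot side, then look with the wrist camera.

```bash
python3 -m crank '[[0.008,0.019,0,0,0,0.72,-1],[0.008,0.019,0,0,0,0.72,-1],[0.008,0.019,0,0,0,0.72,-1],[0.008,0.019,0,0,0,0.72,-1],[0.008,0.019,0,0,0,0.72,-1],[0.008,0.019,0,0,0,0.72,-1],[0.008,0.019,0,0,0,0.72,-1],[0.008,0.019,0,0,0,0.72,-1],[0.008,0.019,0,0,0,0.72,-1],[0.008,0.019,0,0,0,0.72,-1],[0.019,0.012,0,0,0,0.72,-1],[0.019,0.012,0,0,0,0.72,-1],[0.019,0.012,0,0,0,0.72,-1],[0.019,0.012,0,0,0,0.72,-1],[0.019,0.012,0,0,0,0.72,-1],[0.019,0.012,0,0,0,0.72,-1],[0.019,0.012,0,0,0,0.72,-1],[0.019,0.012,0,0,0,0.72,-1],[0.019,0.012,0,0,0,0.72,-1],[0.019,0.012,0,0,0,0.72,-1]]'
python3 -m crank '[[0,0,0,0,0,0,-1],[0,0,0,0,0,0,-1],[0,0,0,0,0,0,-1]]'
python3 - <<'E'
from h import *
c=viewer.calibration("wrist");p,d=viewer.get_image("wrist");np.savez("w1.npz",p=p,d=d,K=c["mtx"],T=c["camera_from_world"])
cv2.imwrite("pics/w1.png",p[:,:,::-1]);o=get_obs();print(o["t"],o["tcp_pos"],o["ee_rot"],o["joints"])
for P in [(555,-282,113),(539,-226,113),(571,-338,113)]:
    q=np.array(c["camera_from_world"])@[*P,1];print(c["mtx"]@np.array([q[0],-q[1],-q[2]])/-q[2])
E
```

```text
t: 1.77
tcp_pos: [478.4, -304.9, 257.5]
ee_rot: [0.607, 0.795, 0.0, -0.0]
wrist_force: [-0.9, 0.4, -0.1]
finger_gap: 88.5
grip_force: 0.0
t: 2.02
tcp_pos: [476.2, -306.5, 257.3]
ee_rot: [0.609, 0.793, -0.0, -0.0]
wrist_force: [0.1, 0.7, 0.9]
finger_gap: 87.9
grip_force: 0.0
2.0667 [ 475.72102804 -307.0208247   257.4148241 ] [ 6.09832281e-01  7.92530354e-01 -3.75765420e-04 -2.92052912e-04] [ 0.83249341  0.43228213 -0.44324475  1.74477657  0.21408749  1.01308639
  0.5698836 ]
[366.20224445 196.46145563   1.        ]
[371.00273233 132.79060973   1.        ]
[361.974533   252.53533217   1.        ]
```

View pics/w1.png

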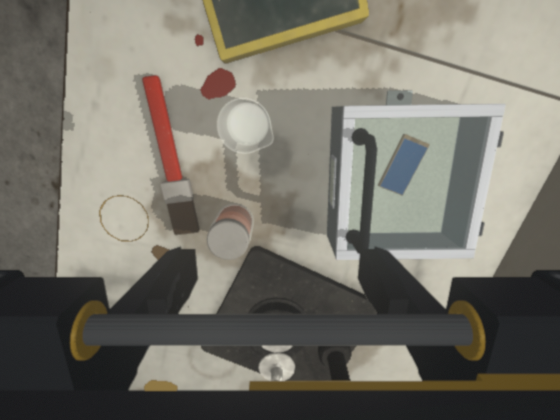

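The wrist view shows the bar from about (370,135) to (364,245), the blue panel at (403,165), the beaker at (245,125) and the jar at (230,232). I'll fit the bar line precisely.

Run:
```python
from h import *
z=np.load("w1.npz");p=z["p"];c=dict(mtx=z["K"],camera_from_world=z["T"])
m=p.max(2)<60
pts=[]
for v in range(150,226,3):
    u=np.where(m[v,345:390])[0]+345
    if len(u): pts.append((u.mean(),v,len(u)))
W=np.array([ray(c,u,v,113)[:2] for u,v,_ in pts]);print(len(pts),pts[0],pts[12],pts[-1])
vx,vy,x0,y0=cv2.fitLine(W.astype(np.float32),cv2.DIST_HUBER,0,.01,.01).ravel()
ang=np.degrees(np.arctan2(vy,vx));print("bar dir",ang,"on line",x0,y0)
for e in((371,133),(363,250)):print(ray(c,*e,113))
n=np.array([-vy,vx]);n*=np.sign(n[0]);print("n(box x)",n,np.degrees(np.arctan2(n[1],n[0])))
C=np.array([555,-282.]);C+=n*(n@(np.array([x0,y0])-C));print("center",C)
o=get_obs();x,y,_,_=o["ee_rot"];print("tool y ang",np.degrees(2*np.arctan2(y,x))-90,"shift",C-o["tcp_pos"][:2])
```

```text
Traceback (most recent call last):
IndexError: list index out of range
```

```bash
cat > fit.py <<'E'
from h import *
z=np.load("w1.npz");p=z["p"];c=dict(mtx=z["K"],camera_from_world=z["T"])
pts=[]
for v in range(155,226,3):
    u=np.where(p[v,352:385].max(1)<85)[0]+352
    if len(u)>3: pts.append((u.mean(),v,len(u)))
print(len(pts),pts[::6])
W=np.array([ray(c,u,v,113)[:2] for u,v,_ in pts])
vx,vy,x0,y0=cv2.fitLine(W.astype(np.float32),cv2.DIST_HUBER,0,.01,.01).ravel()
n=np.array([-vy,vx]);n*=np.sign(n[0]);print("on line",x0,y0,"n(box x)",n,np.degrees(np.arctan2(n[1],n[0])))
for e in((371,133),(363,250)):print(ray(c,*e,113))
C=np.array([555,-282.]);C+=n*(n@(np.array([x0,y0])-C));print("center",C)
o=get_obs();x,y,_,_=o["ee_rot"];print("tool y ang",np.degrees(2*np.arctan2(y,x))-90,"shift",C-o["tcp_pos"][:2])
E
python3 fit.py
```

```text
24 [(np.float64(370.5), 155, 10), (np.float64(369.0), 173, 9), (np.float64(367.5), 191, 10), (np.float64(366.0), 209, 9)]
on line 554.0315 -275.13406 n(box x) [0.962316   0.27193373] 15.7793665
[ 539.06037772 -226.16956607  113.        ]
[ 571.03475371 -335.10083365  113.        ]
center [ 555.89983379 -281.74572264]
tool y ang 14.845236482730058 shift [80.17880575 25.27510206]
```

```bash
python3 -m crank '[[0.02,0.0063,0,0,0,0.15,-1],[0.02,0.0063,0,0,0,0,-1],[0.02,0.0063,0,0,0,0,-1],[0.02,0.0063,0,0,0,0,-1],[0,0,-0.02,0,0,0,-1],[0,0,-0.02,0,0,0,-1],[0,0,-0.02,0,0,0,-1],[0,0,-0.02,0,0,0,-1],[0,0,0,0,0,0,-1],[0,0,0,0,0,0,-1],[0,0,0,0,0,0,-1]]'
python3 - <<'E'
from h import *
c=viewer.calibration("wrist");p,d=viewer.get_image("wrist");cv2.imwrite("pics/w2.png",p[:,:,::-1])
E
```

```text
t: 2.98
tcp_pos: [556.5, -282.0, 178.9]
ee_rot: [0.604, 0.797, 0.0, 0.001]
wrist_force: [-0.1, 0.5, 0.4]
finger_gap: 87.8
grip_force: 0.0
```

View pics/w2.png

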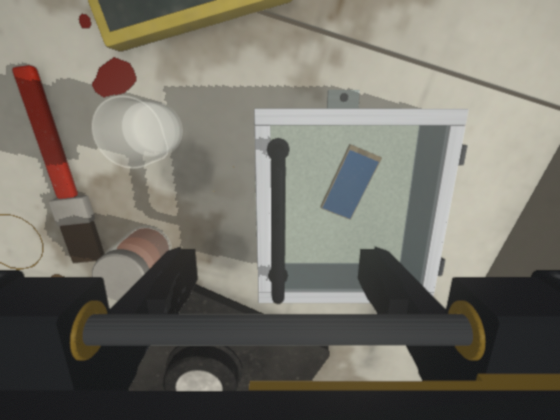

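The bar lies at u≈278, centred between the fingers. Next I go down 66 mm and close gently.

```bash
python3 -m crank '[[0,0,-0.015,0,0,0,-1],[0,0,-0.015,0,0,0,-1],[0,0,-0.015,0,0,0,-1],[0,0,-0.012,0,0,0,-1],[0,0,-0.009,0,0,0,-1],[0,0,0,0,0,0,-1],[0,0,0,0,0,0,-1]]' 15 && python3 -m crank '[[0,0,0,0,0,0,0.2],[0,0,0,0,0,0,0.3],[0,0,0,0,0,0,0.4],[0,0,0,0,0,0,0.5],[0,0,0,0,0,0,0.6],[0,0,0,0,0,0,0.7],[0,0,0,0,0,0,0.8],[0,0,0,0,0,0,0.9],[0,0,0,0,0,0,1],[0,0,0,0,0,0,1],[0,0,0,0,0,0,1],[0,0,0,0,0,0,1],[0,0,0,0,0,0,1],[0,0,0,0,0,0,1]]' 15
```

```text
t: 3.62
tcp_pos: [556.4, -281.3, 112.0]
ee_rot: [0.603, 0.798, 0.0, 0.0]
wrist_force: [0.3, 0.2, -0.3]
finger_gap: 88.2
grip_force: 0.0
t: 4.78
tcp_pos: [556.6, -281.1, 111.8]
ee_rot: [0.603, 0.798, 0.0, 0.0]
wrist_force: [1.8, -0.5, -1.6]
finger_gap: 8.7
grip_force: 14.9
```

Run:
```python
import numpy as np
f=lambda t:np.array([-142*np.cos(t)+48*np.sin(t),142*np.sin(t)+48*np.cos(t)])
for a in range(0,45,3):
    d=f(np.radians(a+3))-f(np.radians(a));print(a+3,(d[0]*.9623).round(2),(d[0]*.272).round(2),d[1].round(2),f(np.radians(a+3))-f(0))
```

```text
3 2.6 0.74 7.37 [2.70673196 7.36592345]
6 2.97 0.84 7.21 [ 5.79525709 14.58009276]
9 3.33 0.94 7.04 [ 9.25710996 21.62273438]
12 3.68 1.04 6.85 [13.08280186 28.47454493]
15 4.02 1.14 6.64 [17.26184683 35.11674407]
18 4.35 1.23 6.41 [21.78279042 41.53112598]
21 4.67 1.32 6.17 [26.63324102 47.70010931]
24 4.97 1.41 5.91 [31.79990388 53.60678528]
27 5.26 1.49 5.63 [37.26861755 59.23496412]
30 5.54 1.57 5.33 [43.02439266 64.56921938]
33 5.8 1.64 5.03 [49.05145303 69.59493023]
36 6.05 1.71 4.7 [55.33327891 74.29832156]
39 6.27 1.77 4.37 [61.85265224 78.66650168]
42 6.48 1.83 4.02 [68.59170389 82.68749773]
45 6.68 1.89 3.66 [75.53196257 86.35028843]
```

```bash
python3 -m crank '[[0.0013,0.0004,0.0037,0,0,0,1],[0.0013,0.0004,0.0037,0,0,0,1],[0.0015,0.0004,0.0036,0,0,0,1],[0.0015,0.0004,0.0036,0,0,0,1],[0.0017,0.0005,0.0035,0,0,0,1],[0.0017,0.0005,0.0035,0,0,0,1],[0.0018,0.0005,0.0034,0,0,0,1],[0.0018,0.0005,0.0034,0,0,0,1],[0,0,0,0,0,0,1],[0,0,0,0,0,0,1],[0,0,0,0,0,0,1]]'
```

```text
t: 5.7
tcp_pos: [569.8, -277.3, 140.5]
ee_rot: [0.603, 0.798, 0.001, 0.001]
wrist_force: [6.3, 0.2, -4.6]
finger_gap: 8.1
grip_force: 15.2
```

```bash
python3 -m crank '[[0.002,0.0006,0.0033,0,0,0,1],[0.002,0.0006,0.0033,0,0,0,1],[0.0022,0.0006,0.0032,0,0,0,1],[0.0022,0.0006,0.0032,0,0,0,1],[0.0024,0.0007,0.0031,0,0,0,1],[0.0024,0.0007,0.0031,0,0,0,1],[0.0025,0.0007,0.0029,0,0,0,1],[0.0025,0.0007,0.0029,0,0,0,1],[0.0027,0.0008,0.0028,0,0,0,1],[0.0027,0.0008,0.0028,0,0,0,1],[0.0028,0.0008,0.0026,0,0,0,1],[0.0028,0.0008,0.0026,0,0,0,1],[0,0,0,0,0,0,1],[0,0,0,0,0,0,1]]'
python3 - <<'E'
from h import *
a,_=viewer.get_image("scene");b,_=viewer.get_image("wrist")
cv2.imwrite("pics/m.png",np.hstack([cv2.resize(a[140:300,170:400],(460,320)),cv2.resize(b,(340,320))])[:,:,::-1])
E
```

```text
t: 6.87
tcp_pos: [599.1, -269.0, 175.2]
ee_rot: [0.603, 0.798, 0.001, 0.001]
wrist_force: [9.9, -0.5, -13.4]
finger_gap: 7.8
grip_force: 15.9
```

View pics/m.png

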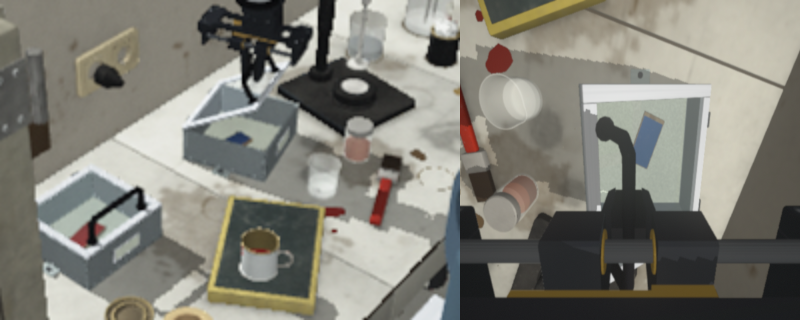

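The scene shows the lid tilting open with the handle in the jaws (about (255,85)) and the red box shut. The wrist force points at the hinge, so the arc is about 1.5 mm too wide. I'll take that out over the rest of the path.

```bash
python3 -m crank '[[0.0031,0.0009,0.0022,0,0,0,1],[0.0031,0.0009,0.0022,0,0,0,1],[0.0032,0.0009,0.0021,0,0,0,1],[0.0032,0.0009,0.0021,0,0,0,1],[0.0033,0.0009,0.002,0,0,0,1],[0.0033,0.0009,0.002,0,0,0,1],[0.0034,0.0009,0.0018,0,0,0,1],[0.0034,0.0009,0.0018,0,0,0,1],[0.0034,0.001,0.0017,0,0,0,1],[0.0034,0.001,0.0017,0,0,0,1],[0,0,0,0,0,0,1],[0,0,0,0,0,0,1],[0,0,0,0,0,0,1]]'
python3 - <<'E'
from h import *
n=np.array([.9623,.2719]);o=get_obs();P=o["tcp_pos"]
h=n@(np.array([555.9,-281.7]))+142
r=n@P[:2]-h,P[2]-65
print(r,np.hypot(*r),np.hypot(142,48),np.degrees(np.arctan2(142,48)-np.arctan2(-r[0],r[1])),o["wrist_force"])
a,_=viewer.get_image("scene");b,_=viewer.get_image("wrist")
cv2.imwrite("pics/m2.png",np.hstack([cv2.resize(a[140:250,220:340],(400,366)),cv2.resize(b,(400,366))])[:,:,::-1])
E
```

```text
t: 8.05
tcp_pos: [630.7, -260.1, 195.3]
ee_rot: [0.603, 0.798, -0.0, -0.0]
wrist_force: [4.1, -1.5, -8.4]
finger_gap: 7.5
grip_force: 15.5
(np.float64(-64.18356400078346), np.float64(130.3324550353996)) 145.27931278539668 149.89329538041386 45.104881228042004 [ 4.09415544 -1.49960946 -8.38775263]
```

View pics/m2.png

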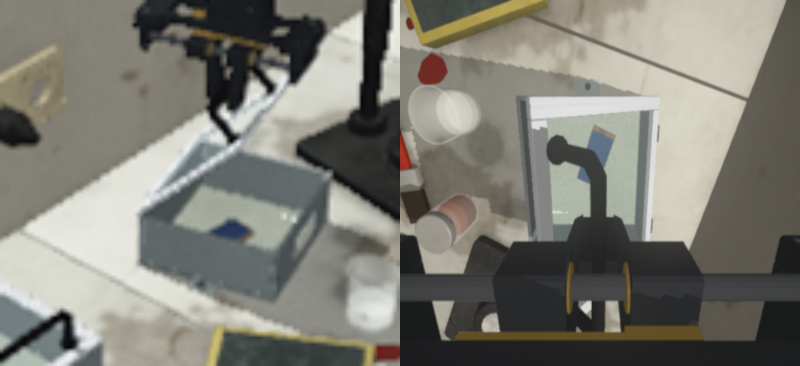

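The lid stands about half open, with the bar still in the jaws. The wrist view shows the lid's front corner near composite (520,97). I'll check the angle from that corner.

Run:
```python
from h import *
n=np.array([.9623,.2719]);y=np.array([-.2719,.9623]);H=np.array([555.9,-281.7])+n*142
def proj(c,P):
    q=np.array(c["camera_from_world"])@[*P,1];r=c["mtx"]@np.array([q[0],-q[1],-q[2]])/-q[2];return r[:2].round(1)
ims={}
for nm in("wrist","scene"):
    c=viewer.calibration(nm);ims[nm]=viewer.get_image(nm)[0]
    for a in(39,42,45,48,51):
        t=np.radians(a);o=[]
        for s in(85,-85):
            X=-160*np.cos(t)+6*np.sin(t);Z=160*np.sin(t)+6*np.cos(t)
            o.append(proj(c,[*(H+n*X+y*s),65+Z]))
        print(nm,a,*o)
w,s=ims["wrist"],ims["scene"]
cv2.imwrite("pics/v.png",np.hstack([cv2.resize(w[80:180,120:220],(400,400)),cv2.resize(s[140:220,250:330],(400,400))])[:,:,::-1])
```

```text
wrist 39 [161.2 102.4] [192.2 377.7]
wrist 42 [168.5 102.2] [198.5 385.9]
wrist 45 [177.5 101.9] [205.8 394.3]
wrist 48 [188.2 101.6] [214.3 402.7]
wrist 51 [200.7 101.3] [223.8 411. ]
scene 39 [293.7 188.6] [311.1 165. ]
scene 42 [292.2 186.6] [309.8 163.2]
scene 45 [290.6 184.7] [308.3 161.4]
scene 48 [288.9 182.9] [306.8 159.7]
scene 51 [287.2 181.1] [305.1 158. ]
```

View pics/v.png

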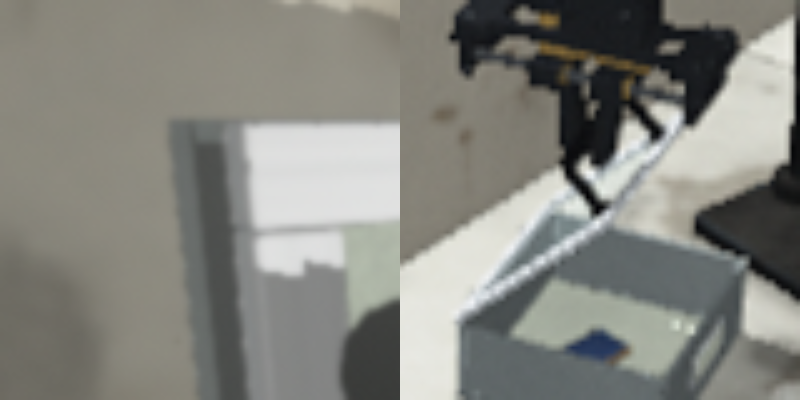

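The lid's front corners appear at scene px (292,183) and (308,162). The prediction for 45° is (290.6,184.7) and (308.3,161.4), so the angle is about 45°. I'll hold for a moment, check for drift, and hand in.

```bash
python3 -m crank '[[0,0,0,0,0,0,1],[0,0,0,0,0,0,1],[0,0,0,0,0,0,1],[0,0,0,0,0,0,1],[0,0,0,0,0,0,1],[0,0,0,0,0,0,1],[0,0,0,0,0,0,1],[0,0,0,0,0,0,1],[0,0,0,0,0,0,1],[0,0,0,0,0,0,1],[0,0,0,0,0,0,1],[0,0,0,0,0,0,1]]'; python3 -m crank '[[0,0,0,0,0,0,1],[0,0,0,0,0,0,1],[0,0,0,0,0,0,1],[0,0,0,0,0,0,1],[0,0,0,0,0,0,1],[0,0,0,0,0,0,1]]'
```

```text
t: 9.25
tcp_pos: [630.7, -260.1, 195.4]
ee_rot: [0.603, 0.798, -0.0, 0.0]
wrist_force: [4.5, -2.6, -11.8]
finger_gap: 7.5
grip_force: 15.7
t: 9.75
tcp_pos: [630.8, -260.1, 195.4]
ee_rot: [0.603, 0.798, -0.0, 0.0]
wrist_force: [5.4, -2.8, -10.4]
finger_gap: 7.2
grip_force: 15.7
```

The pose is steady. I'll relieve the remaining pull toward the hinge by about 1 mm and firm the grip to 22 N for margin.

```bash
python3 -m crank '[[0.0002,0,-0.0004,0,0,0,1],[0.0002,0,-0.0004,0,0,0,1],[0,0,0,0,0,0,1],[0,0,0,0,0,0,1],[0,0,0,0,0,0,1],[0,0,0,0,0,0,1]]' 22; python3 -m crank '[[0,0,0,0,0,0,1],[0,0,0,0,0,0,1],[0,0,0,0,0,0,1],[0,0,0,0,0,0,1],[0,0,0,0,0,0,1],[0,0,0,0,0,0,1],[0,0,0,0,0,0,1],[0,0,0,0,0,0,1],[0,0,0,0,0,0,1],[0,0,0,0,0,0,1],[0,0,0,0,0,0,1],[0,0,0,0,0,0,1]]'
python3 - <<'E'
from h import *
s=viewer.get_image("scene")[0]
cv2.imwrite("pics/f.png",cv2.resize(s[120:240,230:350],(600,600),interpolation=cv2.INTER_CUBIC)[:,:,::-1])
o=get_obs();print(o["finger_gap"],o["qvel"].round(4),o["wrist_force"])
E
```

```text
t: 10.25
tcp_pos: [631.1, -260.1, 195.4]
ee_rot: [0.603, 0.798, -0.0, 0.0]
wrist_force: [-2.8, -0.8, 1.2]
finger_gap: 7.4
grip_force: 21.6
t: 11.25
tcp_pos: [631.1, -260.1, 195.3]
ee_rot: [0.603, 0.798, -0.0, 0.0]
wrist_force: [-4.6, -1.1, 5.7]
finger_gap: 7.2
grip_force: 21.2
6.9154379467019105 [-0.0009 -0.0024  0.0001  0.0013  0.0002  0.0002 -0.0008] [-3.92690872 -1.42435579  6.26757717]
```

View pics/f.png

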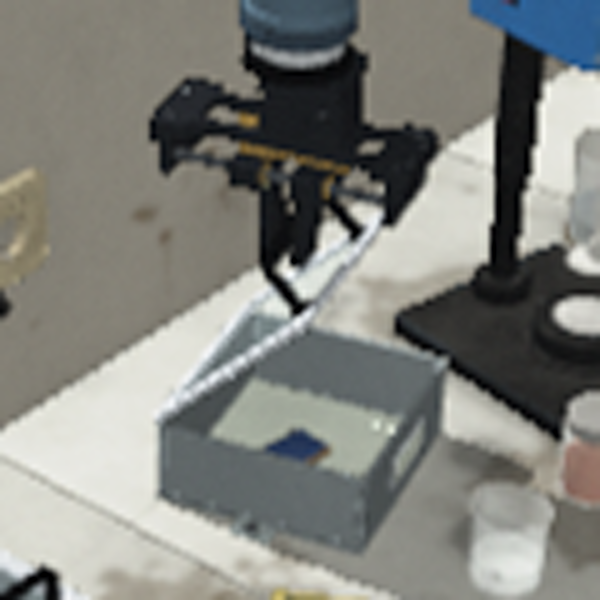

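The lid is half open and steady, the bar is well inside the fingers, and the objects around it haven't moved. Handing in.

```bash
python3 -c "
from cell import robot
print(robot.finish_job())"
```

```text
the job is handed in; nothing more can be done
None
```

I raised the lid of the box holding the blue panel by its handle and handed the job in with the arm still holding it at about 45° (read from the camera) with a grip of about 21 N; the other box was still shut and nothing nearby had visibly moved, but the hand-in returned no verdict.

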